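# Line up the sample bottles by height beside the pump

## Task

Line the four green-capped sample bottles up by height on the white tray, ready for sampling: the tallest on the pad next to the grey pump, each next one shorter, the shortest at the far end by the beaker. Stand each bottle upright in the middle of its own rubber pad; set it down rather than dropping it, and never knock one over.

Things in the scene. Friction and masses are not known exactly. Their poses are not given: they have to be found in the camera images.
- bottle_a: shortest of four sample bottles: upright glass bottle with a blue sleeve, 78 mm tall with its cap, body 44 mm diameter, about 90 g. All four have the same green screw cap, 40 mm diameter and 30 mm tall, at the top, with a thinner neck under it; the shoulder starts 34 mm below the top. Grip it by the cap. Origin: centre of its underside, z up along its axis.
- bottle_b: second shortest of four sample bottles: upright glass bottle with a blue sleeve, 100 mm tall with its cap, body 48 mm diameter, about 130 g. All four have the same green screw cap, 40 mm diameter and 30 mm tall, at the top, with a thinner neck under it; the shoulder starts 34 mm below the top. Grip it by the cap. Origin: centre of its underside, z up along its axis.
- bottle_c: second tallest of four sample bottles: upright glass bottle with a blue sleeve, 122 mm tall with its cap, body 52 mm diameter, about 180 g. All four have the same green screw cap, 40 mm diameter and 30 mm tall, at the top, with a thinner neck under it; the shoulder starts 34 mm below the top. Grip it by the cap. Origin: centre of its underside, z up along its axis.
- bottle_d: tallest of four sample bottles: upright glass bottle with a blue sleeve, 144 mm tall with its cap, body 56 mm diameter, about 240 g. All four have the same green screw cap, 40 mm diameter and 30 mm tall, at the top, with a thinner neck under it; the shoulder starts 34 mm below the top. Grip it by the cap. Origin: centre of its underside, z up along its axis.
- pad_1: an end pad of the row: round dark rubber pad, 64 mm diameter, 3 mm thick, fixed on the white tray. pad_1 to pad_4 follow in this order in a straight row, 80 mm between centres, roughly left-right. Origin: centre of its underside, 3 mm below the surface a bottle stands on; x points across the row, y along it from pad_1 to pad_4.
- pad_2: an inner pad of the row: round dark rubber pad, 64 mm diameter, 3 mm thick, fixed on the white tray. pad_1 to pad_4 follow in this order in a straight row, 80 mm between centres, roughly left-right. Origin: centre of its underside, 3 mm below the surface a bottle stands on; x points across the row, y along it from pad_1 to pad_4.
- pad_3: an inner pad of the row: round dark rubber pad, 64 mm diameter, 3 mm thick, fixed on the white tray. pad_1 to pad_4 follow in this order in a straight row, 80 mm between centres, roughly left-right. Origin: centre of its underside, 3 mm below the surface a bottle stands on; x points across the row, y along it from pad_1 to pad_4.
- pad_4: an end pad of the row: round dark rubber pad, 64 mm diameter, 3 mm thick, fixed on the white tray. pad_1 to pad_4 follow in this order in a straight row, 80 mm between centres, roughly left-right. Origin: centre of its underside, 3 mm below the surface a bottle stands on; x points across the row, y along it from pad_1 to pad_4.
- pump: small pump: grey box 90 x 70 mm and 65 mm high with a flat black round dial (to 79 mm high) on top, fixed to the bench off one end of the row of pads, 105 mm from the centre of the nearest pad, which is pad_1 or pad_4; an open glass beaker (60 mm across, 70 mm high) stands at the other end. Origin: centre of its underside.
Mind the look-alikes: they are no part of the job. What is shaped like the bottle_a but pink or yellow is not meant.

How it is judged:
By the outcome, as a careful person would: the job done as asked, in the order asked, and still so for the second after the job is handed in, with the robot touching nothing.
It also fails if it takes over 109 s, if anything falls off the work surface, if the arm or the gripper's body presses on something with over 40 N, if the wrist force passes 120 N, or if a joint passes its speed limit or range.

## Robot

A 7-joint arm with a two-finger parallel gripper is mounted at the origin on the work surface. World frame = base frame: x ahead of the robot, y to its left, z up, the work surface at z = 0. Lengths are in m, angles in rad, forces in N, time in s.
With the tool pointing down it reaches from about 0.35 to 0.9 m from the base axis. Payload 19.9 kg.
Tool frame: the origin (TCP) lies between the finger pads; the fingertips stand 22 mm ahead of it and the grasp point (between the pads) lies 3 mm ahead of it; z points along the fingers, x is the direction in which the jaws open and shut, and the axes are right-handed (so a half turn about z gives the same grasp; the last joint's range is limited). The gripper opens to 85 mm and grips with 20 to 120 N. Pads are 22 mm wide; open, the fingers measure 114 mm over their backs; the gripper's body (76 mm by 85 mm) begins 54 mm behind the grasp point. The pads swing forward as they close: fully open they stand 13 mm farther back than shut.
Start: joints at [1.079, 0.417, -0.01, 1.614, 0.005, 1.111, -0.053], TCP at [0.272, -0.563, 0.219] pointing down, gripper open.
Joint ranges: [-2.81, 2.81], [-0.39, 2.02], [-1.27, 1.25], [0.06, 2.57], [-1.19, 4.33], [0.19, 2], [-2.82, 2.82]. Speed limits (rad/s): [1.89, 1.89, 2.39, 2.39, 3.01, 3.01, 3.01].

## Interface

Orientations are given as [roll, pitch, yaw] about the fixed x, y, z axes, in that order (R = Rz(yaw) Ry(pitch) Rx(roll)).
In Python, from station import robot gives the robot as it stands.
- The arm moves only by the tool play_rows, never from a script. Its argument "targets" is a list of rows, each a list of 2 entries, a list of its own where there are three numbers: the shift along the tool's x, y, z in mm, then the turn, a rotation vector about the tool's x, y, z in degrees. A call has 1 to 5 rows; each row is the pose to reach, as a shift and turn from the pose measured when the call began, along the tool's axes at that moment; what a row does not reach only later rows make up. A row lasts 1/10 s, in which the tool goes at most 50 mm and 8.59 degrees, less where a joint would pass 70% of its speed; a pose out of reach is approached as far as the arm can. A call with a gripper value outside its range is refused whole. "jaw" is the finger opening in mm, from 0 to 85.4, set as the call begins (left out, the last holds). The fingers move at their own pace and stop on an object; "squeeze" is the grip in N (left out, the last holds). Time passes only in rows, so rows that repeat a pose let the fingers close. It gives the time, the measured TCP pose, the force and the opening at its end, in the units of the state.
- robot.state(): the state, without advancing time (a new reading comes with each control period).
- robot.read_camera(name): name is "side" or "top"; returns a dict with "pixels" (400x640x3 uint8, red, green, blue), "camera_matrix" (3x3 intrinsics, pixels), "distortion" ([k1, k2, p1, p2, k3] as OpenCV has them; the pictures are not rectified), "camera_from_world" (4x4, takes a point from world to camera coordinates). Camera axes: x right, y down, z forward; pixel columns grow to the right and rows downward; lengths in m; the calibration is good to about 2 mm. A picture is of the moment at which its call begins. There is no depth.
- robot.finish_job(): hands the job in, once; it reports no verdict.
The state is a dict: "t": time; "joints": joint angles; "qvel": joint speeds; "tau": joint torques, N m; "ee_pos": TCP position; "orientation": TCP orientation; "force": force on the tool from outside, world axes, zero at the start; "ft_torque": the same for the moment, N m; "finger_gap": finger opening in m.
Only numpy, scipy, OpenCV 4.12 (cv2) and the standard library are available. Lean on these libraries where they do the work, as an engineer would, in place of code of your own. Each camera call takes 0.05 s, during which the arm holds its last target.

## Working session

There is one attempt and no reset: what is moved stays moved. The work goes in short steps, Python scripts to look and compute and a tool call to move; the robot and the scene stay as the last step left them, time stands still between calls to the robot, and variables do not carry over. Pictures are saved under pics/ and viewed, and the job is handed in when it is done.

Besides the shell and the picture viewer there is one more tool, called after ">>>" as a command line: name --argument value ..., lists and objects as JSON in quotes. play_rows: Moves the arm, as the interface text tells. Its arguments: {"type":"object","properties":{"targets":{"type":"array","items":{"type":"array"}},"jaw":{"type":"number"},"squeeze":{"type":"number"}},"required":["targets"]}

```bash
ls; mkdir -p pics
python3 - <<'E'
from station import robot
import cv2
print(robot.state())
for n in ("side","top"):
    c=robot.read_camera(n)
    cv2.imwrite(f"pics/{n}0.png",c["pixels"][:,:,::-1])
    print(n,c["camera_matrix"],c["distortion"],c["camera_from_world"])
E
```

```text
pics
{'t': 0.0, 'joints': array([ 1.07948169,  0.41797487, -0.0102688 ,  1.6141654 ,  0.00468913,
        1.11069895, -0.05298705]), 'qvel': array([ 0.00042941, -0.00255771, -0.0003753 ,  0.00063831,  0.00081466,
       -0.00094393, -0.00049402]), 'tau': array([-6.53760890e-05, -8.64450288e+01,  6.79041166e-01, -4.34902990e+01,
        1.91739335e-02,  7.57955073e-03, -8.73332374e-05]), 'ee_pos': array([ 0.27156716, -0.56251964,  0.21846356]), 'orientation': array([ 3.14149714e+00,  1.21934545e-03, -1.12099669e+00]), 'force': array([-1.62056558,  0.22692413, -0.20250757]), 'ft_torque': array([-0.02054777, -0.01975464,  0.02501339]), 'finger_gap': 0.0851766222576009}
side [[452.5791856    0.         310.94820007]
 [  0.         452.5791856  197.50410721]
 [  0.           0.           1.        ]] [-0.12246401  0.          0.          0.          0.        ] [[-0.79124762 -0.61149239  0.00206357  0.40057406]
 [-0.47954093  0.6184065  -0.62258646  0.22734617]
 [ 0.37943075 -0.49360963 -0.7825483   0.91262563]
 [ 0.          0.          0.          1.        ]]
top [[383.50057584   0.         311.01895666]
 [  0.         383.50057584 195.80563092]
 [  0.           0.           1.        ]] [0.02229143 0.         0.         0.         0.        ] [[-0.0067534  -0.99972845 -0.02230276  0.0340781 ]
 [-0.99668088  0.0085389  -0.08095864  0.48697869]
 [ 0.08112709  0.02168198 -0.99646791  0.84358743]
 [ 0.          0.          0.          1.        ]]
```

View pics/side0.png

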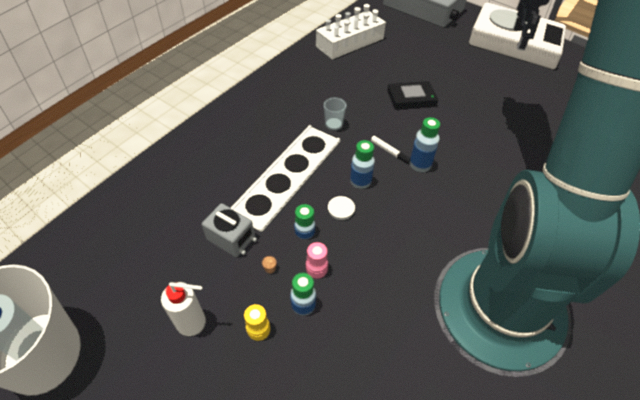

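View pics/top0.png

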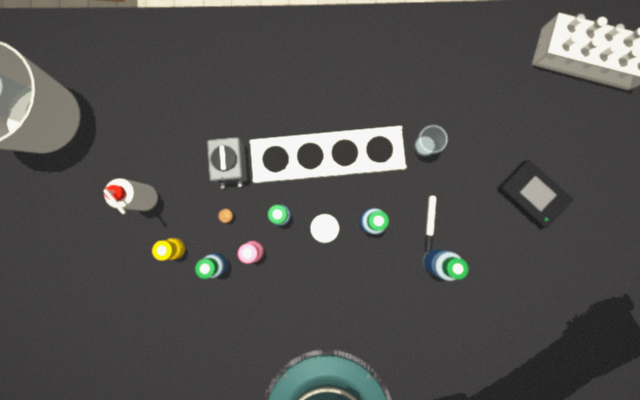

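Run:
```python
import cv2,numpy as np
t=cv2.imread("pics/top0.png");s=cv2.imread("pics/side0.png")
def g(im,pts):
    return np.hstack([cv2.resize(im[y-24:y+24,x-24:x+24],(196,196),interpolation=cv2.INTER_CUBIC) for x,y in pts])
cv2.imwrite("pics/crop0.png",np.vstack([g(t,[(279,215),(207,268),(377,221),(450,268)]),g(s,[(304,220),(302,293),(363,162),(426,142)])]))
```

```text
(no output)
```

View pics/crop0.png

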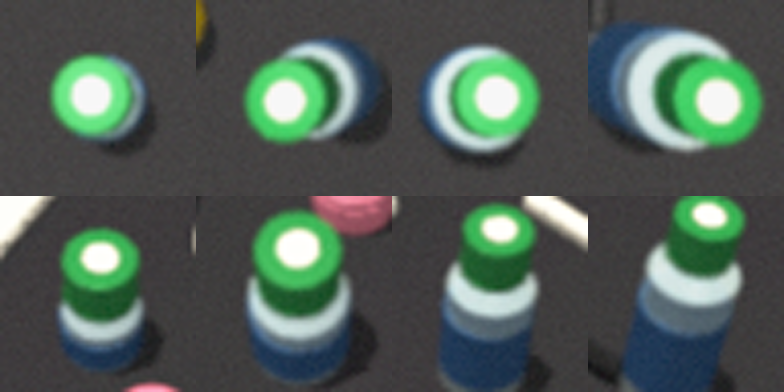

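```bash
cat > h.py <<'E'
import cv2,numpy as np
def und(c,p):
    return cv2.undistortPoints(np.array(p,float).reshape(-1,1,2),c["camera_matrix"],c["distortion"]).reshape(-1,2)
def tri(ct,cs,pt,ps):
    X=cv2.triangulatePoints(ct["camera_from_world"][:3],cs["camera_from_world"][:3],und(ct,pt).T,und(cs,ps).T)
    return (X[:3]/X[3]).T
def plane(c,p,z):
    M=c["camera_from_world"];R=M[:3,:3];o=-R.T@M[:3,3]
    u=und(c,p);d=np.c_[u,np.ones(len(u))]@R
    return o+d*((z-o[2])/d[:,2])[:,None]
def proj(c,X):
    M=c["camera_from_world"]
    return cv2.projectPoints(np.array(X,float),cv2.Rodrigues(M[:3,:3])[0],M[:3,3],c["camera_matrix"],c["distortion"])[0].reshape(-1,2)
def dots(c,guess,r=14,near=40):
    """white dot on green cap nearest guess (col,row)"""
    im=c["pixels"];hsv=cv2.cvtColor(im,cv2.COLOR_RGB2HSV);out=[]
    green=cv2.inRange(hsv,(50,110,50),(75,255,255))
    w=cv2.inRange(hsv,(0,0,190),(180,75,255))
    n,l,st,ce=cv2.connectedComponentsWithStats(w)
    for g in guess:
        best=None
        for i in range(1,n):
            if not 12<st[i,4]<400: continue
            ring=cv2.dilate((l==i).astype(np.uint8),np.ones((5,5)))-(l==i)
            f=(green[ring>0]>0).mean()
            d=np.hypot(*(ce[i]-g))
            if f>.7 and d<near and (best is None or d<best[0]): best=(d,ce[i],st[i,4],f)
        out.append(best[1] if best else (np.nan,np.nan))
    return np.array(out)
def ellipses(c,guess):
    g=cv2.cvtColor(c["pixels"],cv2.COLOR_RGB2GRAY);out=[]
    b=(g<110).astype(np.uint8)
    n,l,st,ce=cv2.connectedComponentsWithStats(b)
    for q in guess:
        i=l[int(q[1]),int(q[0])]
        cn,_=cv2.findContours((l==i).astype(np.uint8),cv2.RETR_EXTERNAL,cv2.CHAIN_APPROX_NONE)
        e=cv2.fitEllipse(cn[0]); out.append(e[0]); print("ell",st[i,4],np.round(e[0],1),np.round(e[1],1))
    return np.array(out)
E
python3 - <<'E'
from station import robot
from h import *
np.set_printoptions(precision=4,suppress=True)
ct=robot.read_camera("top");cs=robot.read_camera("side")
pt=dots(ct,[(279,215),(207,268),(377,221),(458,268)]);ps=dots(cs,[(304,213),(302,280),(364,147),(431,124)])
print(pt,ps);X=tri(ct,cs,pt,ps);print(X)
print("reproj",proj(ct,X)-pt,proj(cs,X)-ps)
et=ellipses(ct,[(276,158),(310,156),(345,153),(380,149)]);es=ellipses(cs,[(258,205),(278,183),(296,163),(314,144)])
P=tri(ct,cs,et,es);print(P);print(np.linalg.norm(np.diff(P,axis=0),axis=1))
print(plane(ct,et,P[:,2].mean()),plane(cs,es,P[:,2].mean()))
E
```

```text
[[276.8313 213.7831]
 [204.3793 268.2529]
 [378.1828 220.3118]
 [457.4    268.2421]] [[304.0678 210.661 ]
 [302.4651 281.4535]
 [364.88   145.72  ]
 [431.4359 122.4359]]
[[ 0.4459  0.1015  0.077 ]
 [ 0.336   0.2457  0.0985]
 [ 0.4299 -0.1034  0.1215]
 [ 0.3386 -0.2462  0.1432]]
reproj [[-0.1641 -0.2572]
 [-0.1284 -0.2016]
 [-0.1458 -0.2296]
 [-0.0814 -0.1286]] [[ 0.2956  0.0392]
 [ 0.2569  0.0313]
 [ 0.2336  0.0103]
 [ 0.1209 -0.0086]]
ell 499 [275.1 158.7] [24.2 24.4]
ell 503 [309.8 155.5] [24.3 24.6]
ell 506 [344.3 152.2] [24.3 24.7]
ell 509 [379.1 149. ] [24.5 24.7]
ell 405 [258.1 204.6] [19.4 24.6]
ell 359 [277.7 183. ] [18.  23.3]
ell 318 [296. 163.] [16.4 22.5]
ell 282 [313.1 144.4] [15.3 21.3]
[[ 0.5758  0.1134  0.0069]
 [ 0.5825  0.0334  0.0069]
 [ 0.589  -0.0462  0.0069]
 [ 0.5956 -0.1263  0.0066]]
[0.0803 0.0799 0.0803]
[[ 0.5751  0.113   0.0068]
 [ 0.5817  0.0329  0.0068]
 [ 0.5883 -0.0467  0.0068]
 [ 0.5948 -0.1267  0.0068]] [[ 0.5767  0.1137  0.0068]
 [ 0.5834  0.0338  0.0068]
 [ 0.5899 -0.0459  0.0068]
 [ 0.5961 -0.1257  0.0068]]
```

Candidates (top-view pixel): green caps (277,214)=a, (204,268)=b, (378,220)=c and (457,268)=d. Triangulated heights of 77, 98.5, 121.5 and 143 mm match the four bottles. The pink (250,252) and yellow (165,250) bottles are look-alikes and are excluded. The crop confirms green caps with blue sleeves. The pump at (225,158) is next to the pad at (275,159), so the order from there is d, c, b, a.

```bash
cat >> h.py <<'E'
from scipy.spatial.transform import Rotation as Ro
def go(*ts):
    """print tool-frame deltas (mm, deg) to world targets (x,y,z[m],yaw)"""
    from station import robot
    s=robot.state();R=Ro.from_euler("xyz",s["orientation"]);
    print("t",s["t"],"pos",np.round(s["ee_pos"],4),"rpy",np.round(s["orientation"],3),"F",np.round(s["force"],1),"gap",round(s["finger_gap"],4))
    for x,y,z,yaw in ts:
        T=Ro.from_euler("xyz",[np.pi,0,yaw])
        print(np.round(R.inv().apply(np.array([x,y,z])-s["ee_pos"])*1000,1),np.round(np.degrees((R.inv()*T).as_rotvec()),1))
E
python3 -c "
from h import *
go((.4459,.1015,.219,.082))"
```

```text
t 0.2 pos [ 0.2717 -0.5626  0.2187] rpy [ 3.142e+00  1.000e-03 -1.121e+00] F [0.1 0.  0.2] gap 0.0852
[-5.223e+02 -4.457e+02  1.000e-01] [ -0.    0.  -68.9]
```

>>> play_rows --targets '[[[-522,-446,0],[0,0,-69]],[[-522,-446,0],[0,0,-69]],[[-522,-446,0],[0,0,-69]],[[-522,-446,0],[0,0,-69]],[[-522,-446,0],[0,0,-69]]]' --jaw 70

```text
t: 0.7
ee_pos: [0.3354, -0.3191, 0.2191]
orientation: [3.142, 0.0, -0.365]
force: [2.1, -0.0, 0.4]
finger_gap: 0.0702
```

```bash
python3 -c "
from h import *
go((.4459,.1015,.219,.082))"
```

```text
t 0.7 pos [ 0.3354 -0.3191  0.2191] rpy [ 3.142  0.    -0.365] F [ 2.1 -0.   0.4] gap 0.0702
[-4.680e+01 -4.323e+02  1.000e-01] [ -0.    0.  -25.6]
```

>>> play_rows --targets '[[[-47,-432,0],[0,0,-25.6]],[[-47,-432,0],[0,0,-25.6]],[[-47,-432,0],[0,0,-25.6]],[[-47,-432,0],[0,0,-25.6]],[[-47,-432,0],[0,0,-25.6]]]'

```text
t: 1.2
ee_pos: [0.3985, -0.0773, 0.2193]
orientation: [3.141, -0.0, 0.082]
force: [1.6, -0.6, 0.4]
finger_gap: 0.07
```

```bash
python3 -c "
from h import *
go((.4459,.1015,.219,.082))"
```

```text
t 1.2 pos [ 0.3985 -0.0773  0.2193] rpy [ 3.141 -0.     0.082] F [ 1.6 -0.6  0.4] gap 0.07
[  61.9 -174.3    0.2] [ 0. -0.  0.]
```

>>> play_rows --targets '[[[62,-174,0],[0,0,0]],[[62,-174,0],[0,0,0]],[[62,-174,0],[0,0,0]],[[62,-174,20],[0,0,0]],[[62,-174,65],[0,0,0]]]'

```text
t: 1.7
ee_pos: [0.4485, 0.1063, 0.1559]
orientation: [-3.14, -0.007, 0.087]
force: [2.2, -1.4, -1.0]
finger_gap: 0.0698
```

>>> play_rows --targets '[[[0,0,20],[0,0,0]],[[0,0,25],[0,0,0]],[[0,0,25],[0,0,0]]]'

```text
t: 2.0
ee_pos: [0.4485, 0.1063, 0.1309]
orientation: [-3.14, -0.006, 0.087]
force: [0.9, 0.2, 0.7]
finger_gap: 0.0702
```

Run:
```python
from h import *
go((.4459,.1015,.068,.082))
from station import robot
for n,(x,y) in dict(top=(279,215),side=(304,220)).items():
    c=robot.read_camera(n); im=c["pixels"][y-60:y+60,x-60:x+60,::-1]
    cv2.imwrite(f"pics/{n}1.png",cv2.resize(im,(480,480),interpolation=cv2.INTER_CUBIC))
a=np.hstack([cv2.imread("pics/top1.png"),cv2.imread("pics/side1.png")]);cv2.imwrite("pics/p1.png",cv2.resize(a,(800,400)))
```

```text
t 2.0 pos [0.4485 0.1063 0.1309] rpy [-3.14  -0.006  0.087] F [0.9 0.2 0.7] gap 0.0702
[-3.3  4.7 62.9] [-0.1 -0.3  0.3]
```

View pics/p1.png

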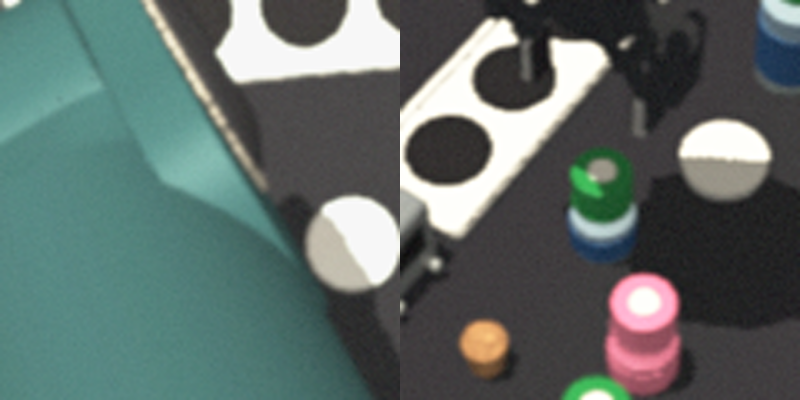

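Run:
```python
from h import *
from station import robot
c=robot.read_camera("side")
for z in (.109,.12): print(proj(c,[[.4485+.037,.1063+.003,z],[.4485-.037,.1063-.003,z]]))
x,y=304,205; im=c["pixels"][y-40:y+40,x-40:x+40,::-1]
cv2.imwrite("pics/s2.png",cv2.resize(im,(640,640),interpolation=cv2.INTER_CUBIC)[:560])
```

```text
[[287.23634538 194.79168039]
 [316.78798887 210.13859388]]
[[287.03263116 191.50223115]
 [316.85376825 206.90221126]]
```

View pics/s2.png

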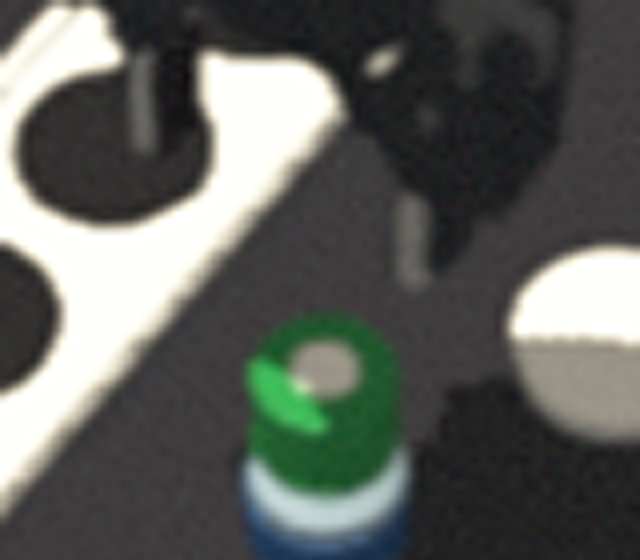

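>>> play_rows --targets '[[[-3.3,4.7,12],[0,-0.3,0.3]],[[-3.3,4.7,24],[0,-0.3,0.3]],[[-3.3,4.7,36],[0,-0.3,0.3]],[[-3.3,4.7,36],[0,-0.3,0.3]]]'

```text
t: 2.55
ee_pos: [0.4458, 0.101, 0.0943]
orientation: [-3.14, -0.001, 0.081]
force: [-0.1, -0.1, -0.4]
finger_gap: 0.07
```

Run:
```python
from h import *
from station import robot
go((.4459,.1015,.068,.082))
c=robot.read_camera("side")
x,y=304,205; im=c["pixels"][y-40:y+40,x-40:x+40,::-1]
cv2.imwrite("pics/s3.png",cv2.resize(im,(600,600),interpolation=cv2.INTER_CUBIC))
```

```text
t 2.55 pos [0.4458 0.101  0.0943] rpy [-3.14e+00 -1.00e-03  8.10e-02] F [-0.1 -0.1 -0.4] gap 0.07
[ 0.1 -0.4 26.3] [-0.1 -0.  -0. ]
```

View pics/s3.png

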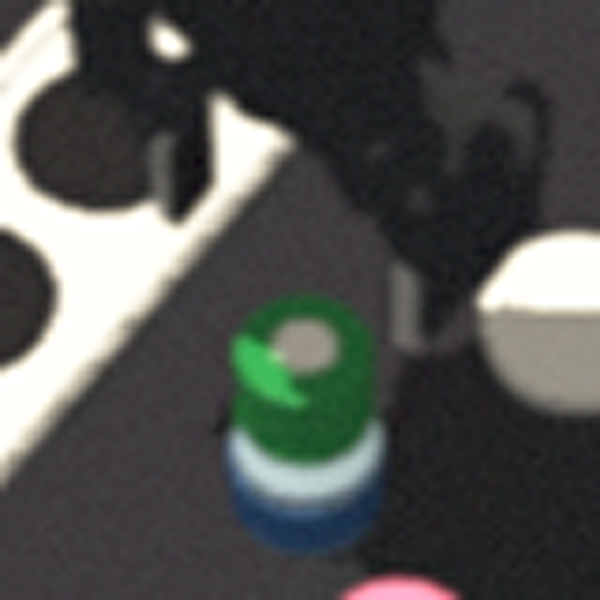

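>>> play_rows --targets '[[[0,0,6],[0,0,0]],[[0,0,12],[0,0,0]],[[0,0,12],[0,0,0]]]' --jaw 54

```text
t: 2.9
ee_pos: [0.4458, 0.1013, 0.0824]
orientation: [-3.14, -0.001, 0.082]
force: [-0.3, 0.2, -0.4]
finger_gap: 0.0541
```

```bash
cat >> h.py <<'E'
def look(name,x,y,r,fn):
    from station import robot
    c=robot.read_camera(name); im=c["pixels"][max(0,y-r):y+r,max(0,x-r):x+r,::-1]
    cv2.imwrite("pics/"+fn,cv2.resize(im,(600,600*im.shape[0]//im.shape[1]),interpolation=cv2.INTER_CUBIC)); return c
E
python3 - <<'E'
from h import *
go((.4459,.1015,.068,.082))
look("side",304,205,40,"s4.png")
E
```

```text
t 2.9 pos [0.4458 0.1013 0.0824] rpy [-3.14e+00 -1.00e-03  8.20e-02] F [-0.3  0.2 -0.4] gap 0.0541
[ 0.1 -0.2 14.4] [-0.1 -0.  -0. ]
```

View pics/s4.png

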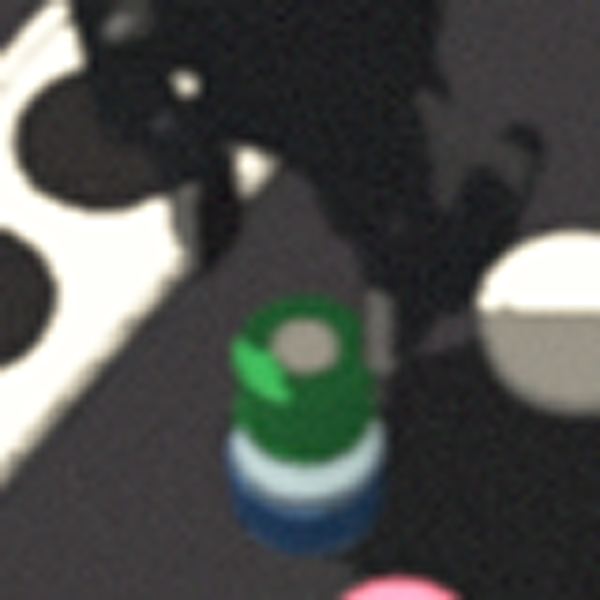

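Run:
```python
from h import *
from station import robot
c=robot.read_camera("side")
for z in (.06,.07,.08,.09): print(z,plane(c,[(315,215),(289.3,200.3)],z).round(4).tolist())
```

```text
0.06 [[0.4284, 0.0866, 0.06], [0.4984, 0.0894, 0.06]]
0.07 [[0.424, 0.0925, 0.07], [0.4932, 0.0952, 0.07]]
0.08 [[0.4196, 0.0983, 0.08], [0.4879, 0.1011, 0.08]]
0.09 [[0.4152, 0.1042, 0.09], [0.4826, 0.107, 0.09]]
```

>>> play_rows --targets '[[[0,0,6],[0,0,0]],[[0,0,12],[0,0,0]],[[0,0,18],[0,0,0]],[[0,0,18],[0,0,0]]]'

```text
t: 3.4
ee_pos: [0.4456, 0.1014, 0.0642]
orientation: [-3.14, 0.0, 0.082]
force: [0.3, -0.3, 0.9]
finger_gap: 0.054
```

Run:
```python
from h import *
go((.4459,.1015,.068,.082))
look("side",304,205,40,"s5.png")
```

```text
t 3.4 pos [0.4456 0.1014 0.0642] rpy [-3.14   0.     0.082] F [ 0.3 -0.3  0.9] gap 0.054
[ 0.3 -0.1 -3.8] [-0.1  0.  -0. ]
```

View pics/s5.png

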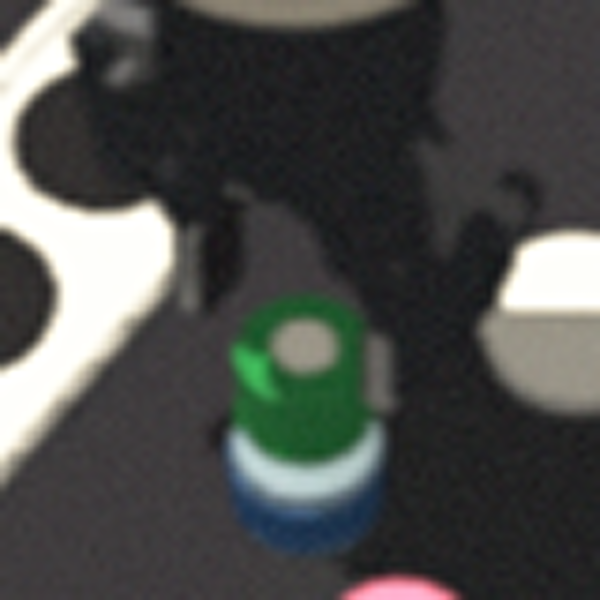

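>>> play_rows --targets '[[[0,0,0],[0,0,0]],[[0,0,0],[0,0,0]],[[0,0,0],[0,0,0]],[[0,0,0],[0,0,0]],[[0,0,0],[0,0,0]]]' --jaw 34 --squeeze 25

```text
t: 3.95
ee_pos: [0.4455, 0.1016, 0.0651]
orientation: [-3.14, 0.0, 0.082]
force: [-8.6, -0.8, 17.0]
finger_gap: 0.0342
```

Run:
```python
from h import *
go((.4459,.1015,.068,.082))
c=look("side",304,205,40,"s6.png")
print(dots(c,[(304,211)]))
```

```text
t 3.95 pos [0.4455 0.1016 0.0651] rpy [-3.14   0.     0.082] F [-8.6 -0.8 17. ] gap 0.0342
[ 0.4  0.1 -2.9] [-0.1  0.   0. ]
[[nan nan]]
```

View pics/s6.png

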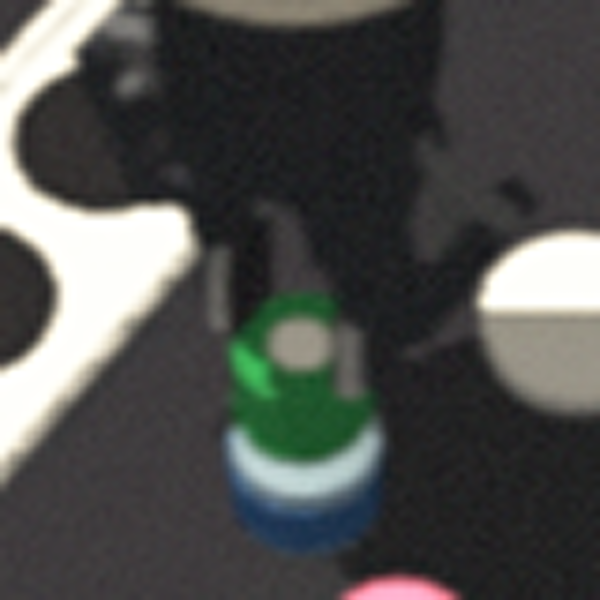

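>>> play_rows --targets '[[[0,0,0],[0,0,0]],[[0,0,0],[0,0,0]],[[0,0,0],[0,0,0]]]' --jaw 54

```text
t: 4.3
ee_pos: [0.4456, 0.1015, 0.0652]
orientation: [-3.14, -0.0, 0.082]
force: [-0.6, -0.4, -0.5]
finger_gap: 0.054
```

Run:
```python
from h import *
from station import robot
go((.4459,.1015,.068,.082))
c=look("side",304,205,110,"s7.png")
for z in (.07,.08,.09): print(z,plane(c,[(311.3,218),(293.6,209)],z).round(4).tolist())
cv2.imwrite("pics/t7.png",robot.read_camera("top")["pixels"][:,:,::-1])
```

```text
t 4.3 pos [0.4456 0.1015 0.0652] rpy [-3.14  -0.     0.082] F [-0.6 -0.4 -0.5] gap 0.054
[ 0.3  0.1 -2.8] [-0.1 -0.  -0. ]
0.07 [[0.4254, 0.1036, 0.07], [0.4705, 0.1081, 0.07]]
0.08 [[0.421, 0.1094, 0.08], [0.4656, 0.1138, 0.08]]
0.09 [[0.4166, 0.1151, 0.09], [0.4606, 0.1195, 0.09]]
```

View pics/s7.png

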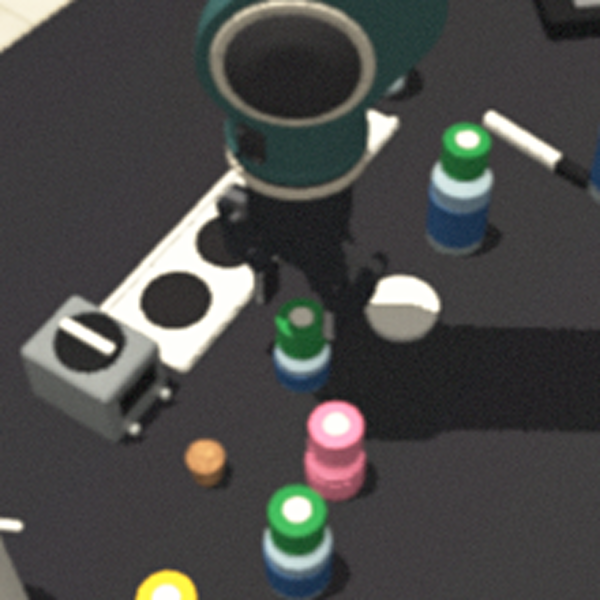

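View pics/t7.png

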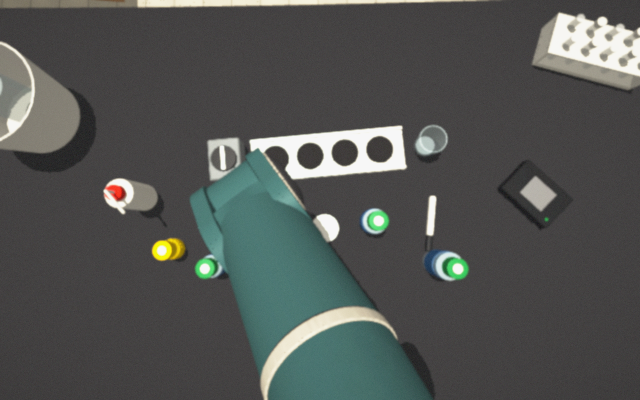

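The jaws closed on top of the cap, because the tips sit about 35 mm higher than the TCP reading implies. The camera agrees, and the lateral position looks fine. I'll go lower in steps and watch the force.

>>> play_rows --targets '[[[0,0,5],[0,0,0]],[[0,0,10],[0,0,0]],[[0,0,15],[0,0,0]],[[0,0,15],[0,0,0]]]'

```text
t: 4.8
ee_pos: [0.445, 0.1015, 0.0493]
orientation: [-3.14, 0.001, 0.082]
force: [0.6, 0.3, 0.3]
finger_gap: 0.054
```

Run:
```python
from h import *
go((.4459,.1015,.068,.082))
c=look("side",304,205,40,"s8.png")
```

```text
t 4.8 pos [0.445  0.1015 0.0493] rpy [-3.14e+00  1.00e-03  8.20e-02] F [0.6 0.3 0.3] gap 0.054
[  0.9   0.1 -18.7] [-0.1  0.1  0. ]
```

View pics/s8.png

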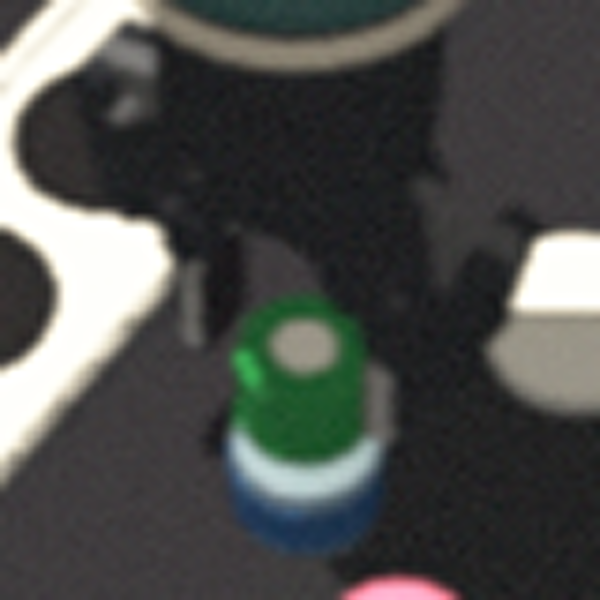

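>>> play_rows --targets '[[[0.5,0,6],[0,0,0]],[[0.5,0,12],[0,0,0]],[[0.5,0,13],[0,0,0]]]'

```text
t: 5.15
ee_pos: [0.4453, 0.1016, 0.0359]
orientation: [-3.14, 0.002, 0.082]
force: [-0.1, -0.8, 0.4]
finger_gap: 0.054
```

>>> play_rows --targets '[[[0,0,0],[0,0,0]],[[0,0,0],[0,0,0]],[[0,0,0],[0,0,0]],[[0,0,0],[0,0,0]],[[0,0,0],[0,0,0]]]' --jaw 34 --squeeze 25

```text
t: 5.65
ee_pos: [0.4453, 0.1016, 0.036]
orientation: [-3.14, 0.002, 0.082]
force: [0.9, 0.2, 0.1]
finger_gap: 0.0393
```

Run:
```python
from h import *
go((.4459,.1015,.068,.082))
c=look("side",304,205,40,"s9.png")
```

```text
t 5.65 pos [0.4453 0.1016 0.036 ] rpy [-3.14e+00  2.00e-03  8.20e-02] F [0.9 0.2 0.1] gap 0.0393
[  0.5   0.1 -32. ] [-0.1  0.1  0. ]
```

View pics/s9.png

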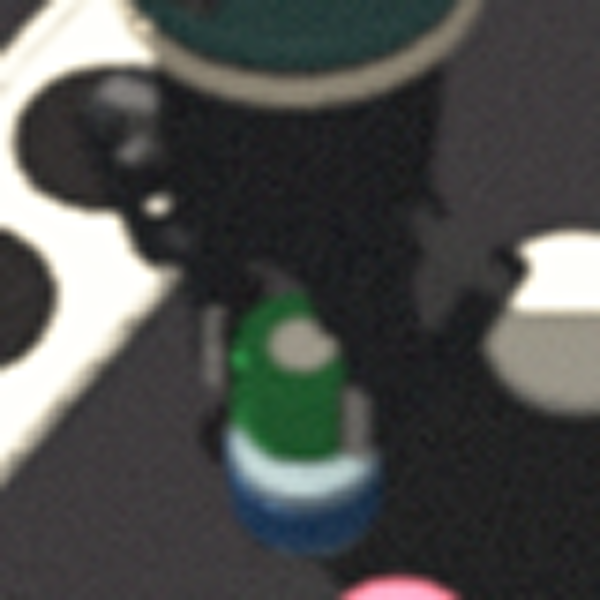

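>>> play_rows --targets '[[[0,0,-15],[0,0,0]],[[0,0,-30],[0,0,0]],[[0,0,-50],[0,0,0]],[[0,0,-60],[0,0,0]],[[0,0,-60],[0,0,0]]]' --squeeze 40

```text
t: 6.2
ee_pos: [0.4462, 0.1014, 0.0969]
orientation: [-3.141, -0.0, 0.082]
force: [0.4, 0.3, -1.3]
finger_gap: 0.0391
```

Run:
```python
from h import *
go((.5956,-.1263,.096,.082))
c=look("side",304,190,90,"s10.png")
```

```text
t 6.2 pos [0.4462 0.1014 0.0969] rpy [-3.141 -0.     0.082] F [ 0.4  0.3 -1.3] gap 0.0391
[130.3 239.2   0.7] [-0.1 -0.  -0. ]
```

View pics/s10.png

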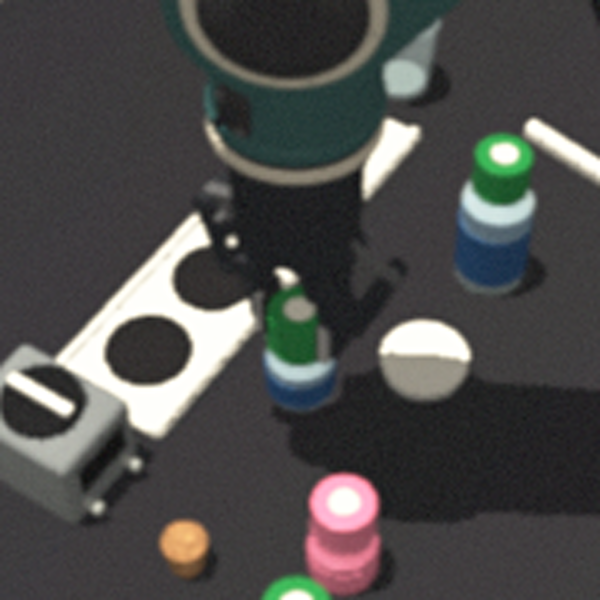

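>>> play_rows --targets '[[[10,18,0],[0,0,0]],[[25,46,0],[0,0,0]],[[42,77,0],[0,0,0]],[[60,110,0],[0,0,0]],[[75,138,0],[0,0,0]]]'

```text
t: 6.75
ee_pos: [0.532, -0.032, 0.0946]
orientation: [-3.141, 0.002, 0.081]
force: [1.1, 0.1, -1.3]
finger_gap: 0.0389
```

```bash
python3 -c "
from h import *
go((.5956,-.1263,.096,.082))"
```

```text
t 6.75 pos [ 0.532  -0.032   0.0946] rpy [-3.141e+00  2.000e-03  8.100e-02] F [ 1.1  0.1 -1.3] gap 0.0389
[55.7 99.1 -1.6] [-0.   0.1 -0.1]
```

>>> play_rows --targets '[[[17,30,0],[0,0,0]],[[34,60,-1],[0,0,0]],[[48,86,-1],[0,0.1,0]],[[55.7,99.1,-1.5],[0,0.1,0]],[[55.7,99.1,-1.5],[0,0.1,0]]]'

```text
t: 7.25
ee_pos: [0.5957, -0.1278, 0.0946]
orientation: [-3.141, 0.002, 0.079]
force: [-0.7, -0.5, -0.7]
finger_gap: 0.0388
```

```bash
python3 -c "
from h import *
go((.5956,-.1263,.048,.082))"
```

```text
t 7.25 pos [ 0.5957 -0.1278  0.0946] rpy [-3.141e+00  2.000e-03  7.900e-02] F [-0.7 -0.5 -0.7] gap 0.0388
[ 0.1 -1.5 46.6] [-0.   0.1 -0.2]
```

>>> play_rows --targets '[[[0,-1.5,12],[0,0.1,-0.2]],[[0,-1.5,26],[0,0.1,-0.2]],[[0,-1.5,38],[0,0.1,-0.2]],[[0,-1.5,44],[0,0.1,-0.2]],[[0,-1.5,44],[0,0.1,-0.2]]]'

```text
t: 7.75
ee_pos: [0.5949, -0.1258, 0.0494]
orientation: [-3.14, 0.001, 0.083]
force: [0.6, 0.1, 0.2]
finger_gap: 0.039
```

Run:
```python
from h import *
go((.5956,-.1263,.044,.082))
c=look("side",314,130,40,"s11.png")
```

```text
t 7.75 pos [ 0.5949 -0.1258  0.0494] rpy [-3.14e+00  1.00e-03  8.30e-02] F [0.6 0.1 0.2] gap 0.039
[0.7 0.6 5.4] [-0.1  0.1  0.1]
```

View pics/s11.png

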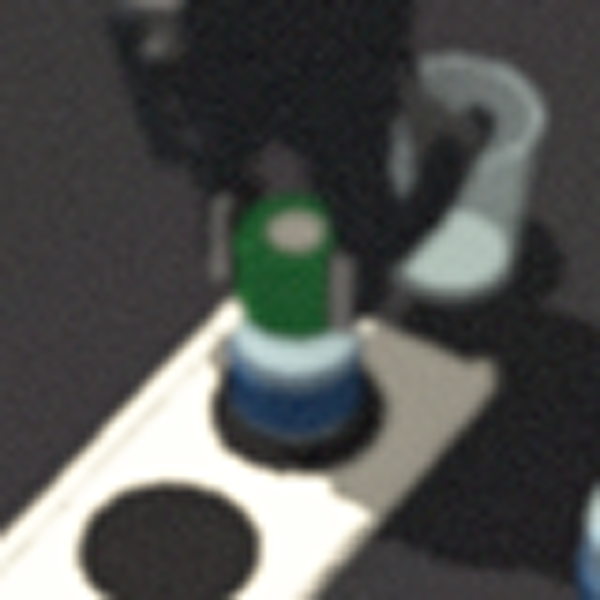

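Bottle a hovers over pad 4, centred about (313,140). I'll lower it gently.

>>> play_rows --targets '[[[0.7,0.6,2],[0,0,0]],[[0.7,0.6,3.5],[0,0,0]],[[0.7,0.6,5],[0,0,0]],[[0.7,0.6,5],[0,0,0]]]'

```text
t: 8.2
ee_pos: [0.5965, -0.1266, 0.0467]
orientation: [-3.141, -0.0, 0.083]
force: [-8.1, 0.7, 21.9]
finger_gap: 0.0391
```

>>> play_rows --targets '[[[0,0,0.5],[0,0,0]],[[0,0,0.5],[0,0,0]]]'

```text
t: 8.4
ee_pos: [0.5969, -0.1268, 0.0468]
orientation: [3.141, -0.001, 0.082]
force: [-2.8, -0.5, 9.7]
finger_gap: 0.039
```

Now 10 N downward. Opening wide enough to clear, then lifting.

>>> play_rows --targets '[[[0,0,0],[0,0,0]],[[0,0,0],[0,0,0]],[[0,0,0],[0,0,0]]]' --jaw 58

```text
t: 8.7
ee_pos: [0.5969, -0.1268, 0.0467]
orientation: [3.141, -0.001, 0.082]
force: [0.6, -0.6, 0.2]
finger_gap: 0.0583
```

>>> play_rows --targets '[[[0,0,-10],[0,0,0]],[[0,0,-25],[0,0,0]],[[0,0,-55],[0,0,0]],[[0,0,-95],[0,0,0]],[[0,0,-100],[0,0,0]]]'

```text
t: 9.2
ee_pos: [0.599, -0.1267, 0.1525]
orientation: [3.139, -0.008, 0.083]
force: [0.2, 0.3, 0.5]
finger_gap: 0.0581
```

Run:
```python
from h import *
go((.336,.2457,.150,.082),(.46,.15,.150,.082))
c=look("side",314,130,60,"s12.png")
d=dots(c,[(313,130)],near=60);print(d,plane(c,d,.086))
```

```text
t 9.2 pos [ 0.599  -0.1267  0.1525] rpy [ 3.139 -0.008  0.083] F [0.2 0.3 0.5] gap 0.0581
[-2.314e+02 -3.929e+02 -3.000e-01] [ 0.1 -0.5  0. ]
[-115.7 -287.2    0.9] [ 0.1 -0.5  0. ]
[[364.75510204 145.69387755]] [[ 0.4476231  -0.13486687  0.086     ]]
```

View pics/s12.png

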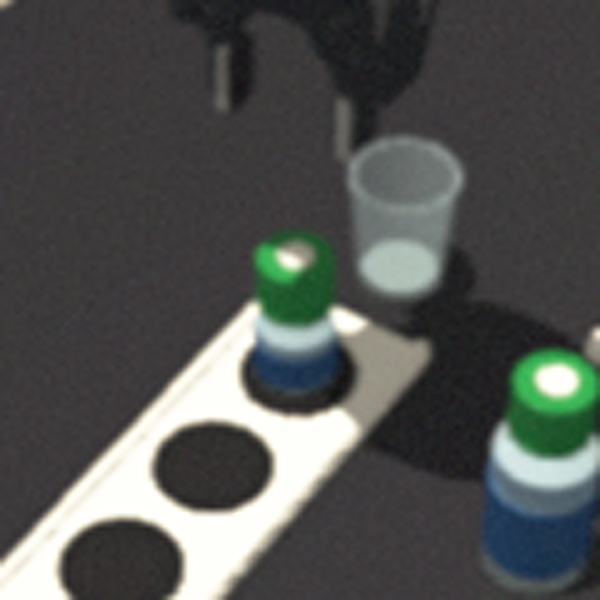

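>>> play_rows --targets '[[[-22,-36,0],[0,0,0]],[[-46,-77,0],[0,-0.2,0]],[[-70,-118,0],[0,-0.5,0]],[[-94,-159,0],[0,-0.5,0]],[[-118,-200,0],[0,-0.5,0]]]'

```text
t: 9.75
ee_pos: [0.4628, 0.0638, 0.1498]
orientation: [3.139, 0.002, 0.082]
force: [1.7, 1.9, 0.2]
finger_gap: 0.0579
```

Run:
```python
from h import *
go((.336,.2457,.130,.082))
```

```text
t 9.75 pos [0.4628 0.0638 0.1498] rpy [3.139e+00 2.000e-03 8.200e-02] F [1.7 1.9 0.2] gap 0.0579
[-111.4 -191.7   19.6] [0.1 0.1 0. ]
```

>>> play_rows --targets '[[[-24,-41,0],[0,0,0]],[[-48,-82,0],[0,0,0]],[[-72,-123,0],[0,0,0]],[[-94,-162,0],[0,0,0]],[[-111,-191.7,0],[0,0,0]]]'

```text
t: 10.25
ee_pos: [0.3345, 0.2474, 0.1497]
orientation: [3.139, 0.002, 0.084]
force: [0.7, -0.7, 0.1]
finger_gap: 0.0577
```

Run:
```python
from h import *
go((.336,.2457,.110,.082),(.336,.2457,.0595,.082))
c=look("side",302,275,50,"s13.png")
```

```text
t 10.25 pos [0.3345 0.2474 0.1497] rpy [3.139e+00 2.000e-03 8.400e-02] F [ 0.7 -0.7  0.1] gap 0.0577
[ 1.4  1.8 39.7] [0.2 0.1 0.1]
[ 1.5  1.6 90.2] [0.2 0.1 0.1]
```

View pics/s13.png

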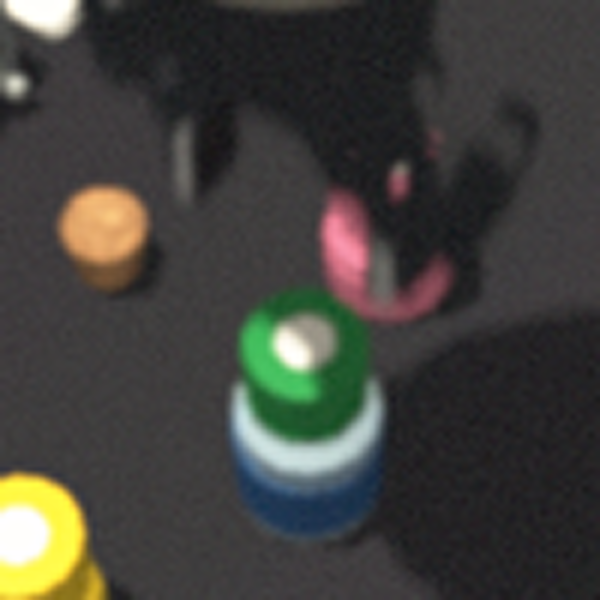

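>>> play_rows --targets '[[[1.5,1.7,15],[0.2,0,0]],[[1.5,1.7,30],[0.2,0,0]],[[1.5,1.7,45],[0.2,0,0]],[[1.5,1.7,55],[0.2,0,0]],[[1.5,1.7,55],[0.2,0,0]]]'

```text
t: 10.8
ee_pos: [0.3331, 0.249, 0.0941]
orientation: [-3.14, 0.004, 0.088]
force: [0.2, 1.1, -0.1]
finger_gap: 0.0578
```

Run:
```python
from h import *
go((.336,.2457,.0575,.082))
c=look("side",302,275,50,"s14.png")
```

```text
t 10.8 pos [0.3331 0.249  0.0941] rpy [-3.14   0.004  0.088] F [ 0.2  1.1 -0.1] gap 0.0578
[ 2.7  3.6 36.6] [-0.1  0.2  0.3]
```

View pics/s14.png

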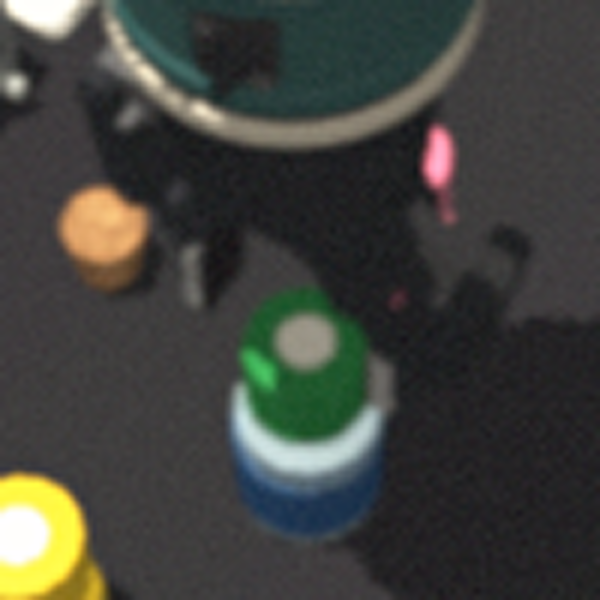

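>>> play_rows --targets '[[[2.7,3.6,0],[0,0.2,0.3]],[[2.7,3.6,10],[0,0.2,0.3]],[[2.7,3.6,20],[0,0.2,0.3]],[[2.7,3.6,28],[0,0.2,0.3]],[[2.7,3.6,28],[0,0.2,0.3]]]'

```text
t: 11.35
ee_pos: [0.3356, 0.2457, 0.0656]
orientation: [-3.14, 0.001, 0.083]
force: [0.1, -0.1, -0.5]
finger_gap: 0.0581
```

Run:
```python
from h import *
go((.336,.2457,.0575,.082))
```

```text
t 11.35 pos [0.3356 0.2457 0.0656] rpy [-3.14e+00  1.00e-03  8.30e-02] F [ 0.1 -0.1 -0.5] gap 0.0581
[0.4 0.  8.1] [-0.1  0.1  0.1]
```

>>> play_rows --targets '[[[0.4,0,4],[0,0,0]],[[0.4,0,8],[0,0,0]],[[0.4,0,8],[0,0,0]]]'

```text
t: 11.65
ee_pos: [0.3359, 0.2457, 0.0573]
orientation: [-3.14, 0.002, 0.083]
force: [0.1, 0.5, 0.3]
finger_gap: 0.0584
```

>>> play_rows --targets '[[[0,0,0],[0,0,0]],[[0,0,0],[0,0,0]],[[0,0,0],[0,0,0]],[[0,0,0],[0,0,0]],[[0,0,0],[0,0,0]]]' --jaw 34 --squeeze 25

```text
t: 12.15
ee_pos: [0.3359, 0.2457, 0.0574]
orientation: [-3.14, 0.002, 0.083]
force: [-1.3, -0.5, 4.7]
finger_gap: 0.0394
```

>>> play_rows --targets '[[[0,0,-15],[0,0,0]],[[0,0,-30],[0,0,0]],[[0,0,-50],[0,0,0]],[[0,0,-60],[0,0,0]],[[0,0,-60],[0,0,0]]]' --squeeze 45

```text
t: 12.65
ee_pos: [0.3368, 0.2458, 0.1182]
orientation: [-3.14, -0.0, 0.083]
force: [-0.1, -1.0, -1.2]
finger_gap: 0.0389
```

Run:
```python
from h import *
go((.589,-.0462,.118,.082))
c=look("side",302,265,70,"s15.png")
```

```text
t 12.65 pos [0.3368 0.2458 0.1182] rpy [-3.14  -0.     0.083] F [-0.1 -1.  -1.2] gap 0.0389
[ 2.273e+02  3.118e+02 -2.000e-01] [-0.1 -0.   0. ]
```

View pics/s15.png

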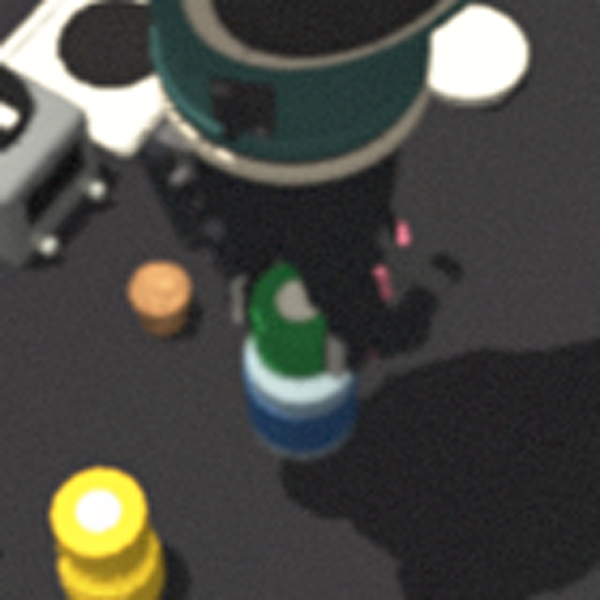

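Pink look-alike sits close to the straight path, so I'm raising another 40 mm first.

>>> play_rows --targets '[[[0,0,-15],[0,0,0]],[[3,0,-35],[0,0,0]],[[25,5,-45],[0,0,0]],[[50,20,-45],[0,0,0]],[[74,46,-45],[0,0,0]]]'

```text
t: 13.2
ee_pos: [0.4147, 0.2059, 0.1617]
orientation: [-3.14, 0.001, 0.084]
force: [0.6, 0.6, -0.9]
finger_gap: 0.0389
```

Run:
```python
from h import *
go((.589,-.0462,.118,.082))
```

```text
t 13.2 pos [0.4147 0.2059 0.1617] rpy [-3.14e+00  1.00e-03  8.40e-02] F [ 0.6  0.6 -0.9] gap 0.0389
[152.4 266.   43.2] [-0.1  0.   0.1]
```

>>> play_rows --targets '[[[12,22,0],[0,0,0]],[[30,53,0],[0,0,0]],[[50,88,0],[0,0,0]],[[70,123,0],[0,0,0]],[[88,155,0],[0,0,0]]]'

```text
t: 13.7
ee_pos: [0.516, 0.0569, 0.1601]
orientation: [-3.141, 0.002, 0.084]
force: [0.5, 0.7, -1.4]
finger_gap: 0.0388
```

Run:
```python
from h import *
go((.589,-.0462,.118,.082))
```

```text
t 13.7 pos [0.516  0.0569 0.1601] rpy [-3.141e+00  2.000e-03  8.400e-02] F [ 0.5  0.7 -1.4] gap 0.0388
[ 64.2 108.9  41.9] [-0.1  0.1  0.1]
```

>>> play_rows --targets '[[[20,34,0],[0,0,0]],[[40,68,8],[0,0,0]],[[56,95,20],[0,0.1,0.1]],[[64,109,32],[0,0.1,0.1]],[[64,109,42],[0,0.1,0.1]]]'

```text
t: 14.2
ee_pos: [0.5889, -0.0487, 0.1152]
orientation: [-3.141, 0.002, 0.079]
force: [-0.3, 0.1, -1.6]
finger_gap: 0.0386
```

>>> play_rows --targets '[[[0,0,5],[0,0,0]],[[0,0,15],[0,0,0]],[[0,0,27],[0,0,0]],[[0,0,35],[0,0,0]],[[0,0,40],[0,0,0]]]'

```text
t: 14.7
ee_pos: [0.5885, -0.0484, 0.0744]
orientation: [-3.141, 0.003, 0.079]
force: [0.2, -0.2, -1.2]
finger_gap: 0.0388
```

Run:
```python
from h import *
go((.589,-.0462,.067,.082))
c=look("side",296,148,50,"s16.png")
```

```text
t 14.7 pos [ 0.5885 -0.0484  0.0744] rpy [-3.141e+00  3.000e-03  7.900e-02] F [ 0.2 -0.2 -1.2] gap 0.0388
[ 0.7 -2.1  7.4] [-0.   0.2 -0.2]
```

View pics/s16.png

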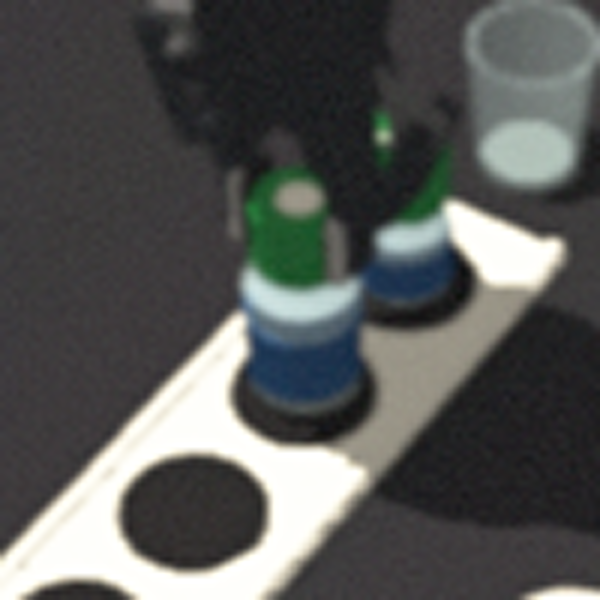

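>>> play_rows --targets '[[[0.6,-2.1,1],[0,0.1,-0.2]],[[0.6,-2.1,3],[0,0.2,-0.2]],[[0.6,-2.1,5],[0,0.2,-0.2]],[[0.6,-2.1,5],[0,0.2,-0.2]]]'

```text
t: 15.15
ee_pos: [0.5887, -0.0464, 0.069]
orientation: [-3.141, -0.0, 0.083]
force: [-0.2, -0.6, -1.4]
finger_gap: 0.039
```

Run:
```python
from h import *
go((.589,-.0462,.067,.082))
```

```text
t 15.15 pos [ 0.5887 -0.0464  0.069 ] rpy [-3.141 -0.     0.083] F [-0.2 -0.6 -1.4] gap 0.039
[ 0.4 -0.2  2. ] [-0. -0.  0.]
```

>>> play_rows --targets '[[[0.4,-0.2,1],[0,0,0]],[[0.4,-0.2,2],[0,0,0]],[[0.4,-0.2,2],[0,0,0]]]'

```text
t: 15.45
ee_pos: [0.5893, -0.0463, 0.0684]
orientation: [3.141, -0.001, 0.082]
force: [-9.8, -1.4, 26.1]
finger_gap: 0.0386
```

>>> play_rows --targets '[[[-0.3,0,0.3],[0,0,0]],[[-0.3,0,0.3],[0,0,0]]]'

```text
t: 15.65
ee_pos: [0.5892, -0.0464, 0.0685]
orientation: [3.141, -0.001, 0.082]
force: [-1.4, -0.5, 8.3]
finger_gap: 0.0389
```

>>> play_rows --targets '[[[0,0,0],[0,0,0]],[[0,0,0],[0,0,0]],[[0,0,0],[0,0,0]]]' --jaw 58

```text
t: 15.95
ee_pos: [0.5892, -0.0464, 0.0683]
orientation: [3.141, -0.001, 0.082]
force: [-0.2, 0.2, -0.1]
finger_gap: 0.0581
```

>>> play_rows --targets '[[[0,0,-10],[0,0,0]],[[0,0,-25],[0,0,0]],[[0,0,-55],[0,0,0]],[[0,0,-85],[0,0,0]],[[0,0,-85],[0,0,0]]]'

```text
t: 16.45
ee_pos: [0.5912, -0.0461, 0.1585]
orientation: [3.14, -0.007, 0.082]
force: [0.7, 0.3, -1.0]
finger_gap: 0.058
```

Run:
```python
from h import *
go((.4299,-.1034,.150,.082))
c=look("side",296,148,60,"s17.png")
```

```text
t 16.45 pos [ 0.5912 -0.0461  0.1585] rpy [ 3.14  -0.007  0.082] F [ 0.7  0.3 -1. ] gap 0.058
[-165.6   43.8    7.3] [ 0.1 -0.4  0. ]
```

View pics/s17.png

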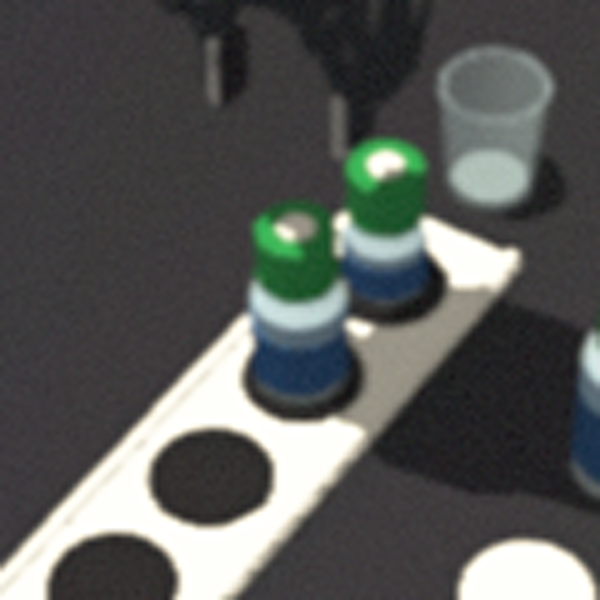

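>>> play_rows --targets '[[[-38,10,0],[0,0,0]],[[-80,21,0],[0,-0.2,0]],[[-122,32,0],[0,-0.4,0]],[[-158,42,0],[0,-0.4,0]],[[-166,44,0],[0,-0.4,0]]]'

```text
t: 17.0
ee_pos: [0.425, -0.1053, 0.1554]
orientation: [3.139, 0.004, 0.08]
force: [0.6, -0.0, -0.5]
finger_gap: 0.0576
```

Run:
```python
from h import *
go((.4299,-.1034,.0805,.082))
```

```text
t 17.0 pos [ 0.425  -0.1053  0.1554] rpy [3.139 0.004 0.08 ] F [ 0.6 -0.  -0.5] gap 0.0576
[ 5.3 -1.7 74.9] [ 0.2  0.2 -0.1]
```

>>> play_rows --targets '[[[5.3,-1.7,0],[0.1,0.2,0]],[[5.3,-1.7,0],[0.1,0.2,0]],[[5.3,-1.7,10],[0.1,0.2,0]],[[5.3,-1.7,25],[0.1,0.2,0]],[[5.3,-1.7,25],[0.1,0.2,0]]]'

```text
t: 17.5
ee_pos: [0.4297, -0.1024, 0.1285]
orientation: [-3.141, 0.003, 0.081]
force: [0.7, 0.2, 0.2]
finger_gap: 0.0576
```

Run:
```python
from h import *
go((.4299,-.1034,.0805,.082))
look("side",364,155,50,"s18.png")
```

```text
t 17.5 pos [ 0.4297 -0.1024  0.1285] rpy [-3.141e+00  3.000e-03  8.100e-02] F [0.7 0.2 0.2] gap 0.0576
[ 0.3  1.1 48. ] [-0.1  0.2 -0.1]
```

View pics/s18.png

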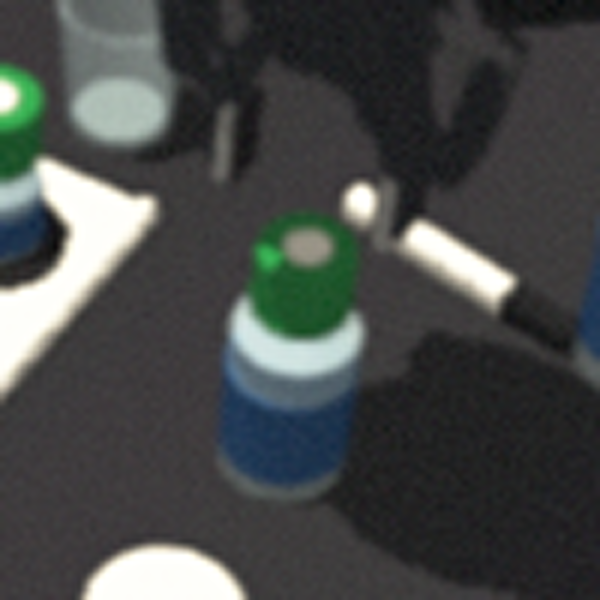

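Fingers straddle the cap of c symmetrically, so I'm descending.

>>> play_rows --targets '[[[0.2,1.1,10],[0,0.1,0]],[[0.2,1.1,22],[0,0.1,0]],[[0.2,1.1,34],[0,0.1,0]],[[0.2,1.1,43],[0,0.1,0]],[[0.2,1.1,45],[0,0.1,0]]]'

```text
t: 18.05
ee_pos: [0.4296, -0.1033, 0.0831]
orientation: [-3.14, 0.002, 0.081]
force: [0.6, 0.2, -0.7]
finger_gap: 0.0577
```

Run:
```python
from h import *
go((.4299,-.1034,.0805,.082))
```

```text
t 18.05 pos [ 0.4296 -0.1033  0.0831] rpy [-3.14e+00  2.00e-03  8.10e-02] F [ 0.6  0.2 -0.7] gap 0.0577
[0.3 0.1 2.6] [-0.1  0.1 -0. ]
```

>>> play_rows --targets '[[[0.3,0,2.5],[0,0,0]],[[0.3,0,2.5],[0,0,0]]]'

```text
t: 18.25
ee_pos: [0.4299, -0.1032, 0.0805]
orientation: [-3.14, 0.002, 0.081]
force: [-0.4, 0.1, 0.2]
finger_gap: 0.0582
```

>>> play_rows --targets '[[[0,0,0],[0,0,0]],[[0,0,0],[0,0,0]],[[0,0,0],[0,0,0]],[[0,0,0],[0,0,0]],[[0,0,0],[0,0,0]]]' --jaw 34 --squeeze 25

```text
t: 18.75
ee_pos: [0.43, -0.1033, 0.0808]
orientation: [-3.14, 0.002, 0.081]
force: [-2.7, 0.1, 5.8]
finger_gap: 0.039
```

>>> play_rows --targets '[[[0,0,-15],[0,0,0]],[[0,0,-30],[0,0,0]],[[0,0,-45],[0,0,0]],[[0,0,-50],[0,0,0]],[[0,0,-50],[0,0,0]]]' --squeeze 50

```text
t: 19.25
ee_pos: [0.4303, -0.1036, 0.131]
orientation: [-3.141, 0.001, 0.081]
force: [0.2, -0.1, -2.3]
finger_gap: 0.0386
```

Run:
```python
from h import *
go((.53,.0334,.133,.082),(.5825,.0334,.133,.082))
look("side",364,155,60,"s19.png")
```

```text
t 19.25 pos [ 0.4303 -0.1036  0.131 ] rpy [-3.141e+00  1.000e-03  8.100e-02] F [ 0.2 -0.1 -2.3] gap 0.0386
[ 110.4 -128.5   -2. ] [-0.   0.1 -0.1]
[ 162.8 -124.2   -2. ] [-0.   0.1 -0.1]
```

View pics/s19.png

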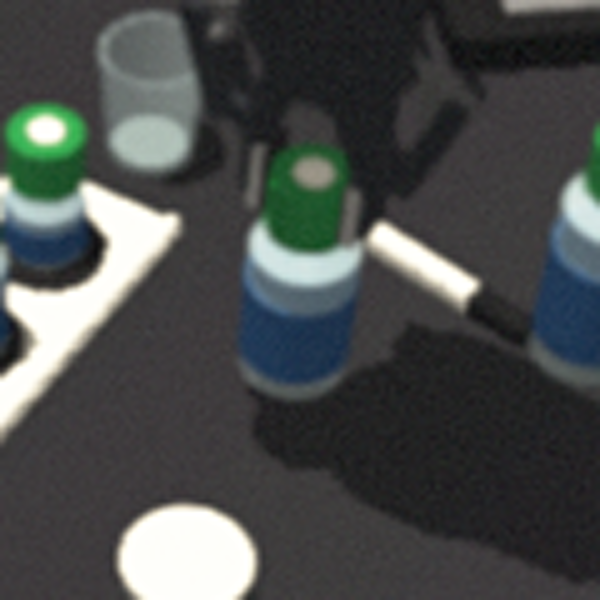

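>>> play_rows --targets '[[[14,-20,0],[0,0,0]],[[36,-48,0],[0,0,0]],[[62,-78,0],[0,0,0]],[[88,-106,0],[0,0,0]],[[108,-125,0],[0,0,0]]]'

```text
t: 19.8
ee_pos: [0.5282, 0.0322, 0.1294]
orientation: [-3.14, 0.003, 0.082]
force: [0.2, -1.3, -1.6]
finger_gap: 0.0388
```

Run:
```python
from h import *
go((.5825,.0334,.133,.082))
```

```text
t 19.8 pos [0.5282 0.0322 0.1294] rpy [-3.14e+00  3.00e-03  8.20e-02] F [ 0.2 -1.3 -1.6] gap 0.0388
[54.2  3.2 -3.7] [-0.1  0.1  0. ]
```

>>> play_rows --targets '[[[20,2,0],[0,0,0]],[[40,3.2,0],[0,0.1,0]],[[54,3.2,5],[0,0.1,0]],[[54,3.2,16],[0,0.1,0]],[[54,3.2,27],[0,0.1,0]]]'

```text
t: 20.3
ee_pos: [0.5813, 0.0336, 0.1005]
orientation: [-3.139, 0.003, 0.083]
force: [0.1, 0.2, -2.3]
finger_gap: 0.0386
```

Run:
```python
from h import *
go((.5825,.0334,.093,.082))
look("side",278,165,60,"s20.png")
```

```text
t 20.3 pos [0.5813 0.0336 0.1005] rpy [-3.139e+00  3.000e-03  8.300e-02] F [ 0.1  0.2 -2.3] gap 0.0386
[1.2 0.3 7.5] [-0.1  0.1  0. ]
```

View pics/s20.png

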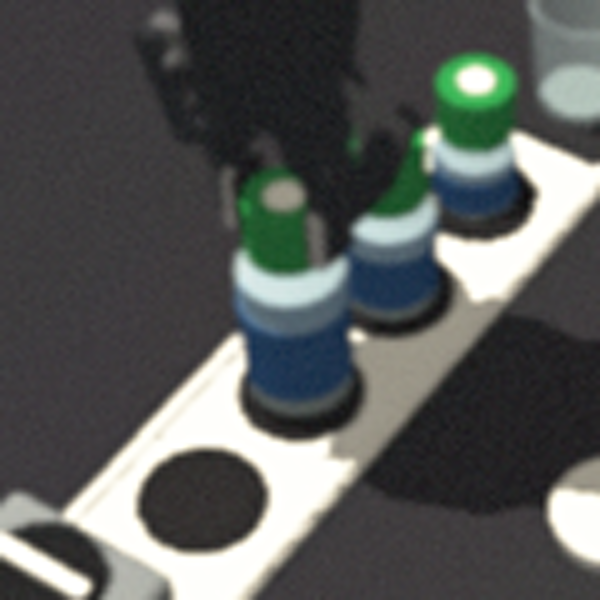

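>>> play_rows --targets '[[[1.2,0.3,2],[0,0.1,0]],[[1.2,0.3,5],[0,0.1,0]],[[1.2,0.3,7],[0,0.1,0]],[[1.2,0.3,7],[0,0.1,0]]]'

```text
t: 20.75
ee_pos: [0.5815, 0.0331, 0.0922]
orientation: [-3.14, 0.002, 0.083]
force: [-0.2, -0.7, -2.5]
finger_gap: 0.0386
```

>>> play_rows --targets '[[[0,0,1],[0,0,0]],[[0,0,1],[0,0,0]]]'

```text
t: 20.95
ee_pos: [0.5816, 0.0332, 0.092]
orientation: [-3.14, 0.002, 0.083]
force: [-3.3, -0.4, 10.0]
finger_gap: 0.0387
```

>>> play_rows --targets '[[[0,0,0],[0,0,0]],[[0,0,0],[0,0,0]],[[0,0,0],[0,0,0]]]' --jaw 58

```text
t: 21.25
ee_pos: [0.5818, 0.0332, 0.0921]
orientation: [-3.14, 0.001, 0.083]
force: [-0.2, 0.0, -0.2]
finger_gap: 0.0576
```

>>> play_rows --targets '[[[0,0,-10],[0,0,0]],[[0,0,-25],[0,0,0]],[[0,0,-55],[0,0,0]],[[0,0,-90],[0,0,0]],[[0,0,-100],[0,0,0]]]'

```text
t: 21.75
ee_pos: [0.5834, 0.0335, 0.1968]
orientation: [-3.14, -0.004, 0.083]
force: [0.7, 0.6, 0.3]
finger_gap: 0.0585
```

Run:
```python
from h import *
go((.3386,-.2462,.195,.082))
c=look("side",278,165,60,"s21.png")
```

```text
t 21.75 pos [0.5834 0.0335 0.1968] rpy [-3.14  -0.004  0.083] F [0.7 0.6 0.3] gap 0.0585
[-267.1  258.5    0.5] [-0.1 -0.2  0. ]
```

View pics/s21.png

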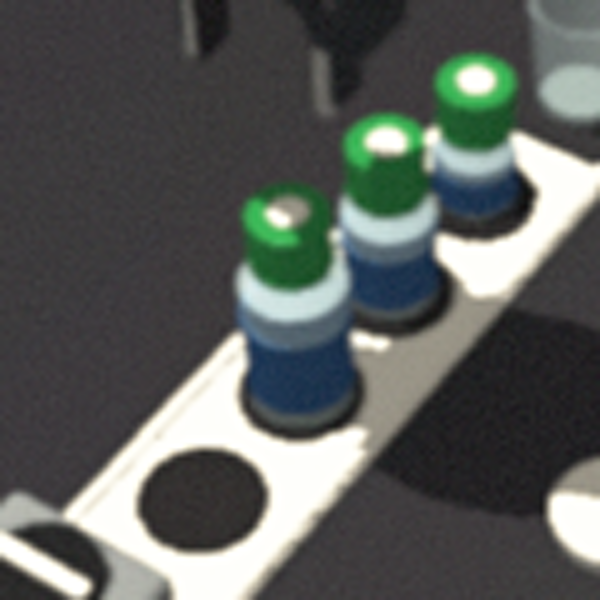

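Three are standing. Next is d.

>>> play_rows --targets '[[[-25,24,0],[0,0,0]],[[-58,56,0],[0,0,0]],[[-92,89,0],[0,-0.2,0]],[[-126,122,0],[0,-0.2,0]],[[-160,155,0],[0,-0.2,0]]]'

```text
t: 22.3
ee_pos: [0.4352, -0.1354, 0.196]
orientation: [-3.141, -0.0, 0.083]
force: [1.4, -1.3, -0.1]
finger_gap: 0.0583
```

Run:
```python
from h import *
go((.3386,-.2462,.195,.082))
```

```text
t 22.3 pos [ 0.4352 -0.1354  0.196 ] rpy [-3.141 -0.     0.083] F [ 1.4 -1.3 -0.1] gap 0.0583
[-105.4  102.4    0.8] [-0. -0.  0.]
```

>>> play_rows --targets '[[[-30,29,0],[0,0,0]],[[-62,60,0],[0,0,0]],[[-90,88,0],[0,0,0]],[[-105,102,0],[0,0,0]],[[-105,102,0],[0,0,0]]]'

```text
t: 22.8
ee_pos: [0.337, -0.2476, 0.1959]
orientation: [-3.141, 0.0, 0.079]
force: [0.5, 0.5, -0.7]
finger_gap: 0.0579
```

Run:
```python
from h import *
go((.3386,-.2462,.1025,.082))
```

```text
t 22.8 pos [ 0.337  -0.2476  0.1959] rpy [-3.141  0.     0.079] F [ 0.5  0.5 -0.7] gap 0.0579
[ 1.7 -1.2 93.4] [-0.   0.  -0.2]
```

>>> play_rows --targets '[[[1.7,-1.2,0],[0,0,-0.2]],[[1.7,-1.2,15],[0,0,-0.2]],[[1.7,-1.2,32],[0,0,-0.2]],[[1.7,-1.2,45],[0,0,-0.2]],[[1.7,-1.2,45],[0,0,-0.2]]]'

```text
t: 23.3
ee_pos: [0.3387, -0.2448, 0.1497]
orientation: [-3.139, 0.001, 0.084]
force: [0.8, 0.3, 1.4]
finger_gap: 0.0581
```

Run:
```python
from h import *
go((.3386,-.2462,.1025,.082))
look("side",428,135,50,"s22.png")
```

```text
t 23.3 pos [ 0.3387 -0.2448  0.1497] rpy [-3.139e+00  1.000e-03  8.400e-02] F [0.8 0.3 1.4] gap 0.0581
[-0.2  1.5 47.2] [-0.1  0.1  0.1]
```

View pics/s22.png

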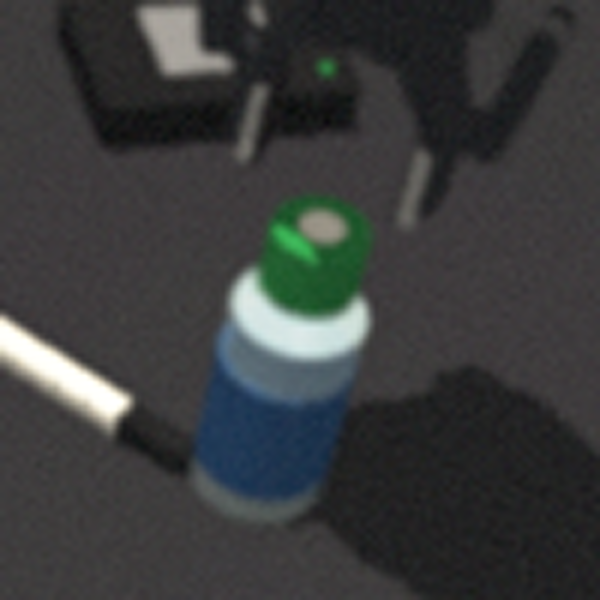

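>>> play_rows --targets '[[[-0.2,1.4,10],[0,0,0]],[[-0.2,1.4,22],[0,0,0]],[[-0.2,1.4,34],[0,0,0]],[[-0.2,1.4,43],[0,0,0]],[[-0.2,1.4,45],[0,0,0]]]'

```text
t: 23.85
ee_pos: [0.3384, -0.2461, 0.1044]
orientation: [-3.139, 0.002, 0.084]
force: [0.3, 0.3, 0.8]
finger_gap: 0.0578
```

Run:
```python
from h import *
go((.3386,-.2462,.1025,.082))
```

```text
t 23.85 pos [ 0.3384 -0.2461  0.1044] rpy [-3.139e+00  2.000e-03  8.400e-02] F [0.3 0.3 0.8] gap 0.0578
[0.2 0.1 1.9] [-0.2  0.1  0.1]
```

>>> play_rows --targets '[[[0.2,0,2],[-0.1,0,0.1]],[[0.2,0,2],[-0.1,0,0.1]]]'

```text
t: 24.05
ee_pos: [0.3386, -0.246, 0.1022]
orientation: [-3.14, 0.002, 0.082]
force: [0.5, 0.4, 0.4]
finger_gap: 0.0581
```

>>> play_rows --targets '[[[0,0,0],[0,0,0]],[[0,0,0],[0,0,0]],[[0,0,0],[0,0,0]],[[0,0,0],[0,0,0]],[[0,0,0],[0,0,0]]]' --jaw 34 --squeeze 30

```text
t: 24.55
ee_pos: [0.3388, -0.2462, 0.1026]
orientation: [-3.141, 0.002, 0.082]
force: [-2.4, 0.0, 6.4]
finger_gap: 0.0387
```

>>> play_rows --targets '[[[0,0,-15],[0,0,0]],[[0,0,-30],[0,0,0]],[[0,0,-45],[0,0,0]],[[0,0,-50],[0,0,0]],[[0,0,-50],[0,0,0]]]' --squeeze 55

```text
t: 25.05
ee_pos: [0.3389, -0.2465, 0.1529]
orientation: [3.142, 0.001, 0.082]
force: [-0.3, 0.8, -3.6]
finger_gap: 0.0385
```

Run:
```python
from h import *
go((.49,.1134,.160,.082),(.5758,.1134,.16,.082))
look("side",428,135,60,"s23.png")
```

```text
t 25.05 pos [ 0.3389 -0.2465  0.1529] rpy [3.142e+00 1.000e-03 8.200e-02] F [-0.3  0.8 -3.6] gap 0.0385
[ 180.  -346.3   -7.4] [ 0.   0.1 -0. ]
[ 265.5 -339.3   -7.5] [ 0.   0.1 -0. ]
```

View pics/s23.png

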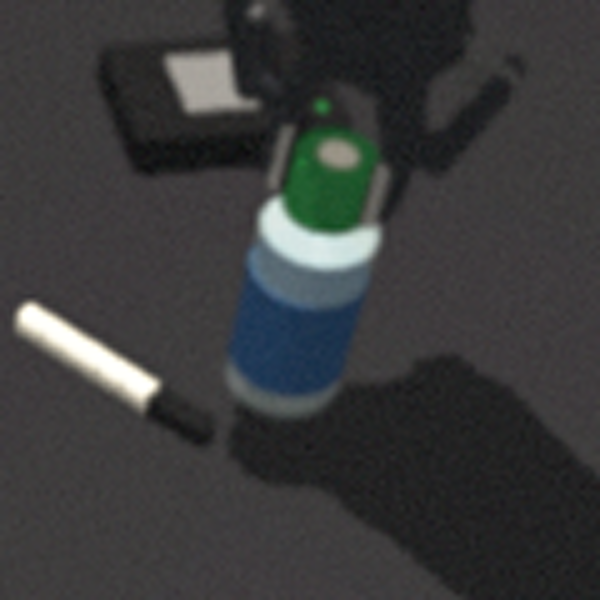

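>>> play_rows --targets '[[[9,-18,-2],[0,0,0]],[[24,-46,-5],[0,0,0]],[[40,-78,-7],[0,0,0]],[[56,-110,-7],[0,0,0]],[[73,-142,-7],[0,0,0]]]'

```text
t: 25.6
ee_pos: [0.3998, -0.0974, 0.1586]
orientation: [-3.141, 0.002, 0.081]
force: [0.4, -0.3, -3.6]
finger_gap: 0.0386
```

Run:
```python
from h import *
go((.49,.1134,.160,.082))
```

```text
t 25.6 pos [ 0.3998 -0.0974  0.1586] rpy [-3.141e+00  2.000e-03  8.100e-02] F [ 0.4 -0.3 -3.6] gap 0.0386
[ 107.1 -202.8   -1.4] [-0.1  0.1 -0. ]
```

>>> play_rows --targets '[[[20,-38,0],[0,0,0]],[[42,-80,0],[0,0,0]],[[64,-122,0],[0,0,0]],[[86,-164,0],[0,0,0]],[[102,-194,0],[0,0,0]]]'

```text
t: 26.1
ee_pos: [0.4858, 0.1073, 0.1576]
orientation: [-3.14, 0.003, 0.083]
force: [-0.0, -0.6, -2.6]
finger_gap: 0.0384
```

Run:
```python
from h import *
go((.5758,.1134,.16,.082))
```

```text
t 26.1 pos [0.4858 0.1073 0.1576] rpy [-3.14e+00  3.00e-03  8.30e-02] F [-0.  -0.6 -2.6] gap 0.0384
[90.2  1.3 -2.7] [-0.1  0.2  0.1]
```

>>> play_rows --targets '[[[20,0,0],[0,0.1,0]],[[48,1,0],[0,0.2,0]],[[74,1.3,0],[0,0.2,0]],[[90,1.3,0],[0,0.2,0]],[[90,1.3,5],[0,0.2,0]]]'

```text
t: 26.6
ee_pos: [0.5769, 0.1137, 0.1511]
orientation: [-3.139, 0.0, 0.083]
force: [-0.5, 0.5, -2.7]
finger_gap: 0.0386
```

Run:
```python
from h import *
go((.5758,.1134,.12,.082))
```

```text
t 26.6 pos [0.5769 0.1137 0.1511] rpy [-3.139  0.     0.083] F [-0.5  0.5 -2.7] gap 0.0386
[-1.1  0.3 31.1] [-0.2  0.   0. ]
```

>>> play_rows --targets '[[[-0.6,0.3,8],[-0.1,0,0]],[[-0.6,0.3,17],[-0.2,0,0]],[[-0.6,0.3,25],[-0.2,0,0]],[[-0.6,0.3,31],[-0.2,0,0]],[[-0.6,0.3,31],[-0.2,0,0]]]'

```text
t: 27.1
ee_pos: [0.5757, 0.1133, 0.1192]
orientation: [3.141, 0.001, 0.083]
force: [0.3, -0.7, -3.2]
finger_gap: 0.0386
```

Run:
```python
from h import *
go((.5758,.1134,.1135,.082))
look("side",258,180,60,"s24.png")
```

```text
t 27.1 pos [0.5757 0.1133 0.1192] rpy [3.141e+00 1.000e-03 8.300e-02] F [ 0.3 -0.7 -3.2] gap 0.0386
[ 0.1 -0.1  5.7] [0.  0.1 0. ]
```

View pics/s24.png

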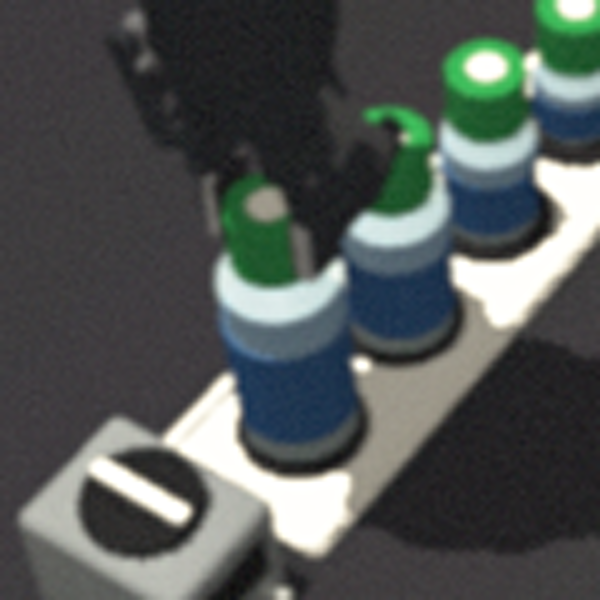

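>>> play_rows --targets '[[[0,0,2],[0,0,0]],[[0,0,4],[0,0,0]],[[0,0,5],[0,0,0]],[[0,0,5],[0,0,0]]]'

```text
t: 27.55
ee_pos: [0.576, 0.1133, 0.1148]
orientation: [3.141, 0.001, 0.083]
force: [0.3, 0.7, -2.2]
finger_gap: 0.0382
```

>>> play_rows --targets '[[[0,0,0.7],[0,0,0]],[[0,0,0.7],[0,0,0]]]'

```text
t: 27.75
ee_pos: [0.576, 0.1133, 0.114]
orientation: [3.141, 0.001, 0.083]
force: [-0.4, 0.2, -2.9]
finger_gap: 0.0388
```

>>> play_rows --targets '[[[0,0,1],[0,0,0]],[[0,0,1],[0,0,0]]]'

```text
t: 27.95
ee_pos: [0.5762, 0.1136, 0.1138]
orientation: [3.141, 0.0, 0.083]
force: [-2.9, -0.8, 8.6]
finger_gap: 0.0387
```

Bottle d is in contact at 9 N. Releasing and retreating.

>>> play_rows --targets '[[[0,0,0],[0,0,0]],[[0,0,0],[0,0,0]],[[0,0,0],[0,0,0]]]' --jaw 58

```text
t: 28.25
ee_pos: [0.5763, 0.1136, 0.1138]
orientation: [3.141, -0.0, 0.083]
force: [-0.6, -0.1, -0.3]
finger_gap: 0.058
```

>>> play_rows --targets '[[[0,0,-10],[0,0,0]],[[0,0,-25],[0,0,0]],[[0,0,-55],[0,0,0]],[[0,0,-90],[0,0,0]],[[0,0,-110],[0,0,0]]]'

```text
t: 28.75
ee_pos: [0.577, 0.1142, 0.2278]
orientation: [3.141, -0.003, 0.083]
force: [-0.5, 0.2, -0.2]
finger_gap: 0.0579
```

Run:
```python
from h import *
go((.42,-.30,.225,.082))
```

```text
t 28.75 pos [0.577  0.1142 0.2278] rpy [ 3.141e+00 -3.000e-03  8.300e-02] F [-0.5  0.2 -0.2] gap 0.0579
[-190.8  399.8    2.3] [ 0.  -0.2  0.1]
```

Clearing the arm out of both views: back first, then right.

>>> play_rows --targets '[[[-35,10,0],[0,0,0]],[[-75,30,0],[0,0,0]],[[-110,60,0],[0,0,0]],[[-140,95,0],[0,0,0]],[[-160,135,0],[0,0,0]]]'

```text
t: 29.25
ee_pos: [0.4271, -0.0341, 0.2284]
orientation: [3.14, -0.005, 0.084]
force: [1.5, -1.5, -0.4]
finger_gap: 0.058
```

>>> play_rows --targets '[[[-5,40,0],[0,0,0]],[[-10,85,0],[0,0,0]],[[-20,130,0],[0,0,0]],[[-30,175,0],[0,0,0]],[[-35,220,0],[0,0,0]]]'

```text
t: 29.75
ee_pos: [0.4103, -0.2581, 0.2302]
orientation: [3.138, -0.006, 0.085]
force: [2.2, -0.1, 0.9]
finger_gap: 0.0578
```

>>> play_rows --targets '[[[0,45,0],[0,0,0]],[[0,90,0],[0,0,0]],[[0,120,0],[0,0,0]],[[0,120,0],[0,0,0]]]'

```text
t: 30.15
ee_pos: [0.4198, -0.3815, 0.2313]
orientation: [3.138, -0.006, 0.08]
force: [-0.3, 0.4, -0.3]
finger_gap: 0.0581
```

Run:
```python
from h import *
from station import robot
np.set_printoptions(precision=4,suppress=True)
ct=robot.read_camera("top");cs=robot.read_camera("side")
P=np.array([[.5758,.1134],[.5825,.0334],[.589,-.0462],[.5956,-.1263]])
hs=np.array([.144,.122,.1,.078])+.0075
g=np.c_[P,hs]
pt=dots(ct,proj(ct,g),near=15);ps=dots(cs,proj(cs,g),near=15)
X=tri(ct,cs,pt,ps);print(pt,ps,X,(X[:,:2]-P)*1000)
cv2.imwrite("pics/end_t.png",ct["pixels"][:,:,::-1]);cv2.imwrite("pics/end_s.png",cs["pixels"][:,:,::-1])
```

```text
[[265.95   144.64  ]
 [308.1684 143.9895]
 [347.7111 141.5778]
 [385.5185 139.8148]] [[251.5439 162.1053]
 [275.0392 146.902 ]
 [294.7955 132.9318]
 [312.7436 120.5641]] [[ 0.5765  0.114   0.1543]
 [ 0.5818  0.0333  0.1323]
 [ 0.5904 -0.0467  0.1105]
 [ 0.5981 -0.127   0.0886]] [[ 0.7027  0.5501]
 [-0.7485 -0.1198]
 [ 1.3836 -0.4694]
 [ 2.4786 -0.7062]]
```

View pics/end_t.png

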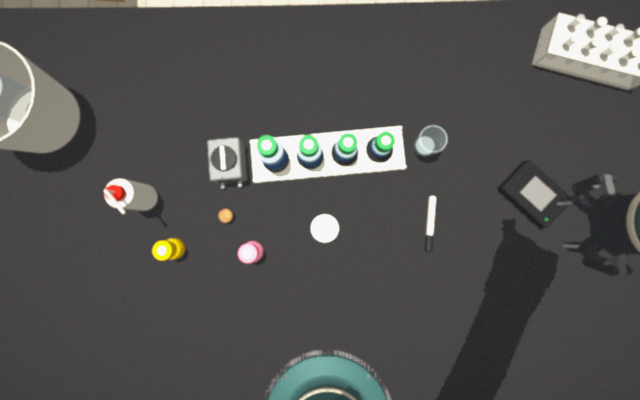

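View pics/end_s.png

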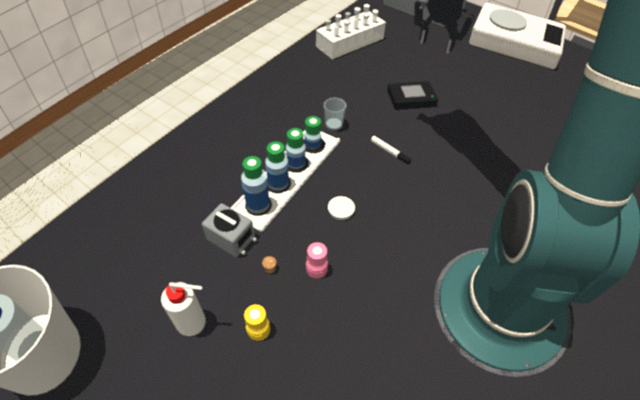

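All four bottles stand upright and in the right order. Offsets from the pad centres are 2.6 mm or less, and the arm is clear of everything, so I'm handing in.

```bash
python3 -c "
from station import robot
print(robot.finish_job()); print(robot.state()['t'])"
```

```text
the job is handed in; nothing more can be done
None
the job is handed in; nothing more can be done
```

The four green-capped bottles stand upright on their pads in height order: d (tallest) next to the pump, then c, b, and a by the beaker. I handed the job in at about 30 s.

**Final check:** both views show all four standing. Triangulated cap tops were 154, 132, 110.5 and 89 mm. Each top was about 0.9, 0.8, 1.5 and 2.6 mm (d to a) from its pad centre. The gripper was open and the arm clear, and the pink and yellow look-alikes are where they were.

**What disagreed:**
- **Finger height:** the fingertips stood about 35 mm higher than the TCP reading and the 22 mm tip figure imply. My first close, on bottle a, therefore pressed on top of its cap with about 17 N. The bottle stayed upright; I reopened, went lower by camera and force, and used the corrected height for the other three.
- **Pad height:** the pad tops triangulated at 6.9 mm, but the set-down contact and final cap heights put them at about 10–11 mm. I placed each bottle by contact force, 10 to 26 N at most, eased to about 10 N or less before release.
- **Pad centres:** the two cameras differ by about 1.5 mm when cast at the measured pad height, so the offsets above carry that uncertainty.

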